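# Move the charged battery pack to the magnifier lamp

### The job

The magnifier lamp needs the charged battery pack that is locked in the charger: press the charger's catch tab so that the pack springs loose, slide the pack back off the charger's rail, and slide it onto the lamp's rail until it is fully home and the lamp's catch has clicked and holds it. The small screw tin standing on the lamp's rail is in the way: stand it upright in the empty near compartment of the parts tray. Leave everything else on the bench where it is, and let go of everything.

Things in the scene. Friction and masses are not known exactly. Their poses are not given: they have to be found in the camera images.
- charger: Battery charger, fixed: a low grey block 62 wide with a slide rail on top, from x = -155 to 90 mm; the pack starts caught in it. Origin on the bench under the middle of the seated pack; x runs along the rail from its open mouth (-x) to the end stop (+x), z up. All places on a rail are given in this frame in mm, z from the bench.
- charger_runner (a point): Point on the charger's steel runner (floor of the slick, low-friction rail) at x = -115, y = 0, z = 30. The runner is 62 wide and open above from x = -155 to -35; a flared mouth, 46 high, narrows from 65 wide inside at x = -64 to 51 at x = -35. Only with its centre at x below -75 (-115 is good) can the pack be lifted off or set down.
- charger_seat (a point): Where the seated pack's centre is: x = 0, y = 0, z = 70 (caught: x = -1 to 3). From x = -35 to 38 two lips (z 40 to 46, chamfered entry from x = -45; 34 gap, 63 wide outside) hold the pack's foot in a channel 51 wide. A ramped sprung tooth is ridden over when sliding in and snaps up behind the pack's strike bar as its centre passes x = 0.
- charger_stop (a point): Middle of the end stop's face, x = 38, z = 50: a housing to x = 90, y -31 to 31, 74 high. The pack meets it with its centre at x = 3; pushing on to it is right. A sprung ejector (3 to 6.5 N) in it pushes over the last 14 mm, so an uncaught pack is thrust out to x = -14 to -25. Sliding in takes 5 to 15 N in all.
- charger_tab (a point): Middle of the upper face of the charger's catch tab, a black ribbed pad 24 x 24 beside the housing, at x = 45, y = 55, z = 40 in the charger's frame when up; press it straight down, then the pack springs out by 14 to 25 mm and stays loose when the tab is let go.
- charger_catch (a joint): travel (m) of the charger's sprung catch: 0 = up, catching; grows as the tab is pressed down, at most 0.009. The tooth is 6 mm high: from about 0.0065 the pack is free. 2.5 N starts it, about 5 N holds it fully down, some 1 N more while a pack leans on the tooth; it springs back when let go.
- lamp: Cordless magnifier lamp, fixed: a white block with a rail and catch of exactly the charger's shape, sizes and frame. Foot plate x -110 to 90, 90 wide, 12 high. A 12 mm post rises at x = 74, y = 0 to z = 170 and leans away to a round lens 112 across centred at x = 180, y = -100, z = 200: keep clear of them. The tin stands on its runner.
- lamp_runner (a point): Point on the lamp's runner at x = -115, y = 0, z = 30, as on the charger: same shape and sizes, in the lamp's frame. Set the pack down here, its x along the rail's x, and slide it towards +x.
- lamp_seat (a point): Where the pack's centre is when home on the lamp: x = 0, y = 0, z = 70, as on the charger: same shape and sizes, in the lamp's frame. 
- lamp_stop (a point): Middle of the face of the lamp's end stop, x = 38, z = 50, as on the charger: same shape and sizes, in the lamp's frame. 
- lamp_tab (a point): Middle of the upper face of the lamp's catch tab, as on the charger: same shape and sizes, in the lamp's frame. No need to press it.
- lamp_catch (a joint): travel (m) of the lamp's sprung catch: 0 = up, catching; grows as the tab is pressed down, at most 0.009. The tooth is 6 mm high: from about 0.0065 the pack is free. 2.5 N starts it, about 5 N holds it fully down, some 1 N more while a pack leans on the tooth; it springs back when let go.
- pack_center (a point): Battery pack, about 0.32 kg; this point is 40 mm above its underside, in the middle of its black upper block, 70 long (x), 44 wide (y), 42 high, gripped across y. Below it a neck 30 wide, 12 high, then a foot 70 long, 46 wide, 8 high that runs under the lips. Its +x end, with the strike bar between the foot's two runners, goes first into a rail.
- tin_center (a point): Round plain metal screw tin with a lid, about 0.12 kg, 45 high, 40 in diameter (lid, the upper 11 mm: 42); this point is at its centre, half-way up. It starts on the lamp's runner.
- tray: Steel parts tray, 180 (x) x 110 (y), walls 18 high, 4 thick, floor 4 thick, fixed; a divider at x = 0 makes two compartments, the far one (+x) holding small parts up to 20 high, the near one empty. Origin at the centre of its underside.
- tray_spot (a point): Middle of the floor of the tray's empty near compartment (84 x 102 inside), 4 mm above the bench.
- screwdriver: screwdriver 170 long lying on the bench, a bystander to be left where it is; origin at the centre of its underside
- spool: white spool of solder, 56 across, 42 high, a bystander to be left where it is; origin at the centre of its underside
- flux: small amber bottle, 28 across, 75 high, standing beside the charger, a bystander to be left where it is; origin at the centre of its underside
- cleaner: small white jar, 32 across, 65 high, standing beside the lamp, a bystander to be left where it is; origin at the centre of its underside
- relay: small grey box-shaped relay, 28 x 22 x 26 high, beside the charger's runner, a bystander to be left where it is; origin at the centre of its underside
- heatsink: small finned aluminium heat sink, 30 x 24 x 26 high, beside the lamp's runner, a bystander to be left where it is; origin at the centre of its underside
- meter: hand-held meter lying on the bench, 130 x 70 x 37, a bystander to be left where it is; origin at the centre of its underside
- brush: small brush, 160 long, lying on the bench, a bystander to be left where it is; origin at the centre of its underside
Mind the look-alikes: they are no part of the job. Of the things that look like the part that bears pack_center, the middle-sized one is meant.

How it is judged:
By the outcome, as a careful person would: the job done as asked, in the order asked, and still so for the second after the job is handed in, with the robot touching nothing.
It also fails if it takes over 72 s, if anything falls off the work surface, if the arm or the gripper's body presses on something with over 40 N, if the wrist force passes 120 N, or if a joint passes its speed limit or range.

### The arm

A 6-joint arm with a two-finger parallel gripper is mounted at the origin on the work surface. World frame = base frame: x ahead of the robot, y to its left, z up, the work surface at z = 0. Lengths are in m, angles in rad, forces in N, time in s.
With the tool pointing down it reaches from about 0.35 to 0.85 m from the base axis. Payload 8.1 kg.
Tool frame: the origin (TCP) lies at the very end of the fingers, on their centre line; the grasp point (between the pads) lies 19 mm behind it; z points along the fingers, x is the direction in which the jaws open and shut, and the axes are right-handed (so a half turn about z gives the same grasp; the last joint's range is limited). The gripper opens to 93 mm and grips with 3 to 60 N. Pads are 15 mm wide; open, the fingers measure 128 mm over their backs; the gripper's body (75 mm by 188 mm) begins 65 mm behind the grasp point.
Start: joints at [1.199, 0.13, 1.488, -0, 1.523, -0.085], TCP at [0.17, 0.576, 0.219] pointing down, gripper open.
Joint ranges: [-2.96, 2.96], [-0.89, 2.26], [0.02, 2.5], [-1.34, 4.48], [0, 2.73], [-2.66, 2.66]. Speed limits (rad/s): [2.39, 2.39, 2.79, 3.14, 3.14, 3.14].

### API

Orientations are given as a rotation vector (axis times angle).
In Python, from plant import robot gives the robot as it stands. The module is installed in compiled form; this text tells all that it offers.
- The arm moves only by the tool jog_arm, never from a script. Its argument "commands" is one flat list of numbers, 5 for each row, row after row: the gripper's target within -1 to 1 (shut at 1, half-way at 0, fully open at -1), then the shift along the tool's x, y, z in m, then the turn about the tool's z in degrees. A call has 1 to 20 rows; each row shifts and turns the commanded pose from where the row before left it, along the tool's axes as they then stand; what a row does not reach is not made up. A row lasts 1/12 s, in which the tool goes at most 41.7 mm and 7.16 degrees, less where a joint would pass 70% of its speed; a pose out of reach is approached as far as the arm can. A call is refused whole if a number of a shift passes 0.0417 or a number of a turn 7.16, either way. A call with a gripper value outside its range is refused whole. The fingers move at their own pace and stop on an object; "grip_force" is the grip in N (left out, the last holds). Time passes only in rows, so rows that do not move let the fingers close. It gives the time, the measured TCP pose, the force and the opening at its end, in the units of the state.
- robot.read_state(): the state, without advancing time (a new reading comes with each control period).
- robot.read_camera(name): name is "scene" or "top"; returns a dict with "img" (384x512x3 uint8, blue, green, red), "vfov" (degrees; the focal length in pixels is half the picture's height over the tangent of half this angle, whatever the lens; pixels are square), "cx", "cy" (the principal point, pixels), "k1" (the pictures are not rectified: a ray, as slopes to the right and down, at radius r is drawn at 1 + k1 r^2 times it, then the intrinsics apply), "extrinsics" (4x4, takes a point from world to camera coordinates). Camera axes: x right, y down, z forward; pixel columns grow to the right and rows downward; lengths in m; the calibration is good to about 2 mm. A picture is of the moment at which its call begins. There is no depth.
- robot.close_job(): hands the job in, once; it reports no verdict.
Trained networks look in a picture, given as the dict that the camera call returned (one of the last four; its "shot" number tells which), for a name from the list of things; names that differ only in an ending like _2 or _b are one class to them, and where a whole thing is asked for, a point or a joint stands for the part that bears it (a point fixed in the world has none). Each returns a list of dicts, best first, with "score" (0 to 1); they miss things now and then, are a little off and sometimes report something else, mostly with a low value. They report only what shows in the picture. A call takes as long as a camera call. They do not tell look-alikes from the thing itself.
- robot.recognise(thing, picture): "box" ([centre column, centre row, width, height] as shares, 0 to 1, of the picture: columns of its width, rows of its height, round what is visible of it).
- robot.pinpoint(thing, picture): "position" ([row, column] as shares, 0 to 1, of the picture: columns of its width, rows of its height: a listed point, or the origin of a listed thing).
The state is a dict: "t": time; "q": joint angles; "dq": joint speeds; "joint_torque": joint torques, N m; "tool_pos": TCP position; "orientation": TCP orientation; "force": force on the tool from outside, world axes, zero at the start; "wrist_torque": the same for the moment, N m; "opening": finger opening in m.
Only numpy, scipy, OpenCV 4.12 (cv2) and the standard library are available. Lean on these libraries where they do the work, as an engineer would, in place of code of your own. Each camera call takes 0.05 s, during which the arm holds its last target.

## Working session

There is one attempt and no reset: what is moved stays moved. The work goes in short steps, Python scripts to look and compute and a tool call to move; the robot and the scene stay as the last step left them, time stands still between calls to the robot, and variables do not carry over. Pictures are saved under pics/ and viewed, and the job is handed in when it is done.

Besides the shell and the picture viewer there is one more tool, called after "Call:" as name(argument=value, ...) on one line, values as JSON. jog_arm: Moves the arm, as the interface text tells. Its arguments: {"type":"object","properties":{"commands":{"type":"array"},"grip_force":{"type":"number"}},"required":["commands"]}

```bash
mkdir -p pics
cat > h.py <<'E'
from plant import robot
import numpy as np, cv2
def save(p,fn): cv2.imwrite('pics/'+fn,p['img'])
def f_(p): return p['img'].shape[0]/2/np.tan(np.radians(p['vfov'])/2)
def ray(p,row,col):
    f=f_(p); xd=np.array([(col-p['cx'])/f,(row-p['cy'])/f]); u=xd.copy()
    for _ in range(50): u=xd/(1+p['k1']*(u@u))
    E=np.array(p['extrinsics']); R=E[:3,:3]; t=E[:3,3]
    return -R.T@t, R.T@np.array([u[0],u[1],1])
def atz(p,row,col,z):
    o,d=ray(p,row,col); return o+d*(z-o[2])/d[2]
def proj(p,X):
    E=np.array(p['extrinsics']); c=E[:3,:3]@np.array(X)+E[:3,3]; u=c[:2]/c[2]; r2=u@u; u=u*(1+p['k1']*r2)
    f=f_(p); return np.array([p['cy']+f*u[1],p['cx']+f*u[0]])
def tri(obs):
    A=np.zeros((3,3));b=np.zeros(3)
    for p,r,c in obs:
        o,d=ray(p,r,c); d=d/np.linalg.norm(d); M=np.eye(3)-np.outer(d,d); A+=M;b+=M@o
    return np.linalg.solve(A,b)
E
python3 - <<'E'
from h import *
np.set_printoptions(precision=4,suppress=True)
ps={n:robot.read_camera(n) for n in('scene','top')}
for n,p in ps.items():
    save(p,n+'0.png'); print(n,p['vfov'],p['cx'],p['cy'],p['k1'],np.linalg.inv(p['extrinsics'])[:3,3])
zs=dict(charger=0,charger_runner=.03,charger_seat=.07,charger_stop=.05,charger_tab=.04,lamp=0,lamp_runner=.03,lamp_seat=.07,lamp_stop=.05,lamp_tab=.04,pack_center=.07,tin_center=.0525,tray=0,tray_spot=.004,flux=0,cleaner=0,relay=0,heatsink=0,spool=0,screwdriver=0,meter=0,brush=0)
for k,z in zs.items():
    for n,p in ps.items():
        for d in robot.pinpoint(k,p)[:4]:
            r,c=d['position'][0]*384,d['position'][1]*512
            print(k,n,round(d['score'],2),'px',round(r),round(c),atz(p,r,c,z)[:2])
print(robot.read_state())
E
```

```text
scene 44.70711513209161 251.0336763883055 186.87370324988336 -0.19442885427774478 [1.5571 0.5012 0.768 ]
top 44.742395060773966 254.18108768836166 197.6875785727544 -0.0107609962908312 [ 0.3635 -0.0569  1.7796]
charger scene 0.57 px 185 206 [ 0.5412 -0.2488]
charger top 0.66 px 216 303 [ 0.5535 -0.2342]
charger top 0.57 px 243 287 [ 0.4505 -0.1772]
charger top 0.51 px 215 311 [ 0.5569 -0.266 ]
charger_runner scene 0.62 px 161 217 [ 0.4353 -0.2775]
charger_runner top 0.78 px 252 315 [ 0.4178 -0.2791]
charger_seat scene 0.8 px 167 205 [ 0.5478 -0.2446]
charger_seat scene 0.75 px 230 349 [0.6459 0.2533]
charger_seat scene 0.69 px 161 219 [ 0.4938 -0.228 ]
charger_seat top 0.81 px 215 310 [ 0.5521 -0.2563]
charger_seat top 0.63 px 210 291 [ 0.5695 -0.1854]
charger_seat top 0.6 px 239 176 [0.453  0.2353]
charger_seat top 0.2 px 212 183 [0.5532 0.2134]
charger_stop scene 0.69 px 181 197 [ 0.5992 -0.2388]
charger_stop scene 0.54 px 194 370 [0.4275 0.2413]
charger_stop top 0.97 px 207 308 [ 0.5843 -0.2482]
charger_tab scene 0.45 px 186 217 [ 0.5821 -0.1808]
charger_tab top 0.54 px 211 289 [ 
[... 2320 characters left out ...]
 227 240 [0.5058 0.0045]
meter top 0.63 px 154 208 [0.7924 0.1378]
meter top 0.32 px 229 157 [0.4958 0.3199]
brush scene 0.65 px 234 187 [ 0.7748 -0.156 ]
brush scene 0.32 px 231 352 [0.5552 0.235 ]
brush top 0.69 px 154 279 [ 0.7954 -0.1428]
{'t': 2.3, 'q': array([ 1.1986,  0.1304,  1.4882,  0.    ,  1.523 , -0.0854]), 'dq': array([-0.001 , -0.0005, -0.0001, -0.    , -0.0001,  0.0026]), 'joint_torque': array([  0.0002, -55.9746, -49.2047,   0.0768,   0.0228,  -0.    ]), 'tool_pos': array([0.1697, 0.5755, 0.2186]), 'orientation': array([-2.5161, -1.8812,  0.    ]), 'force': array([ 0.767 ,  0.073 , -0.1163]), 'wrist_torque': array([-0.0172,  0.0051, -0.0246]), 'opening': 0.09273936740024172}
```

Run:
```python
import cv2
a=cv2.imread('pics/scene0.png'); cv2.imwrite('pics/scene0b.png',cv2.resize(a[110:300,120:440],None,fx=2.5,fy=2.5,interpolation=cv2.INTER_CUBIC))
a=cv2.imread('pics/top0.png'); cv2.imwrite('pics/top0b.png',cv2.resize(a[130:290,130:400],None,fx=2.96,fy=2.96,interpolation=cv2.INTER_CUBIC))
```

```text
(no output)
```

View pics/scene0b.png

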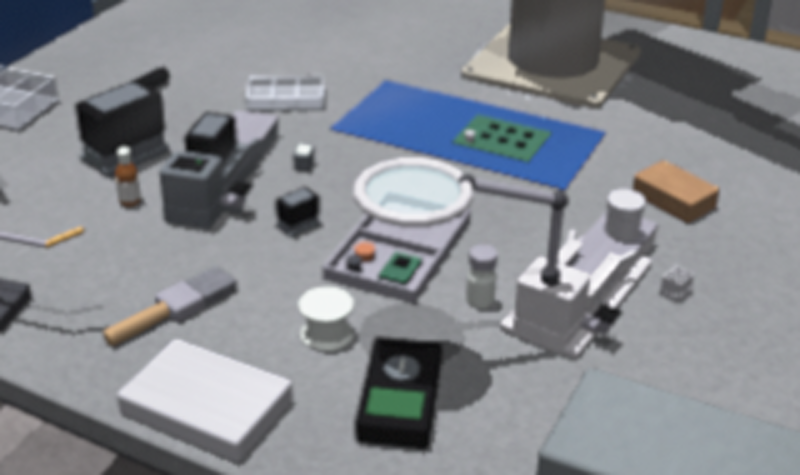

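View pics/top0b.png

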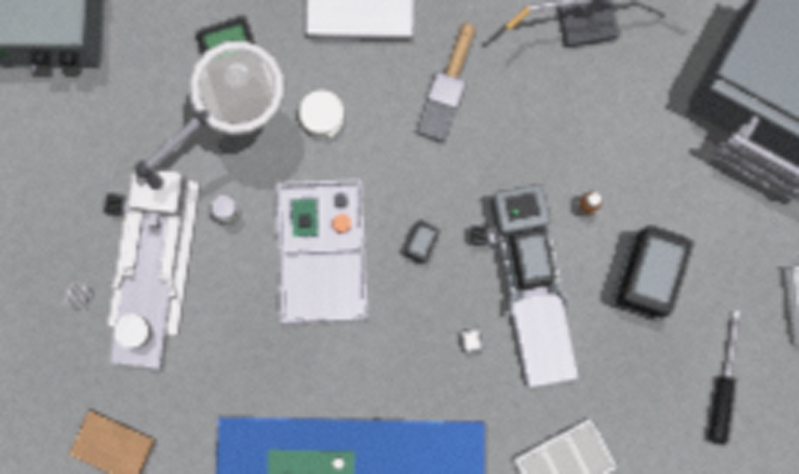

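Run:
```python
import cv2
def crop(n,c0,r0,w,h,s,o):
    a=cv2.imread(f'pics/{n}0.png')[r0:r0+h,c0:c0+w]
    a=cv2.resize(a,None,fx=s,fy=s,interpolation=cv2.INTER_CUBIC)
    for i in range(0,w,10): cv2.putText(a,str(c0+i),(i*s,10),0,.35,(0,0,255),1); cv2.line(a,(i*s,0),(i*s,h*s),(0,0,255) if 0 else (120,120,200),1) 
    for i in range(0,h,10): cv2.putText(a,str(r0+i),(0,i*s+10),0,.35,(0,0,255),1); cv2.line(a,(0,i*s),(w*s,i*s),(120,120,200),1)
    cv2.imwrite('pics/'+o,a)
crop('top',280,185,55,80,7,'c_t.png')
crop('top',155,180,55,80,7,'l_t.png')
crop('scene',175,145,70,60,9,'c_s.png')
crop('scene',315,180,80,75,8,'l_s.png')
```

```text
(no output)
```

View pics/c_t.png

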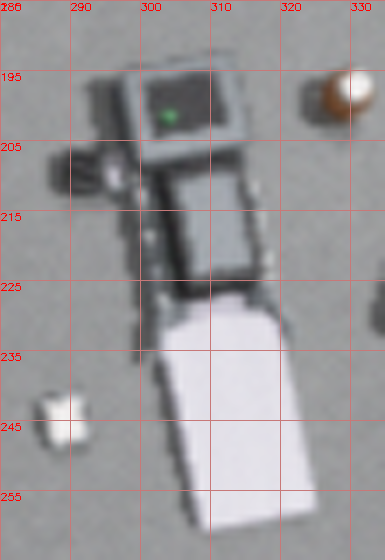

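View pics/l_t.png

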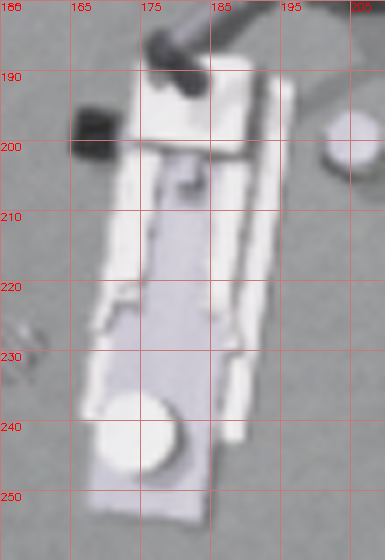

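View pics/c_s.png

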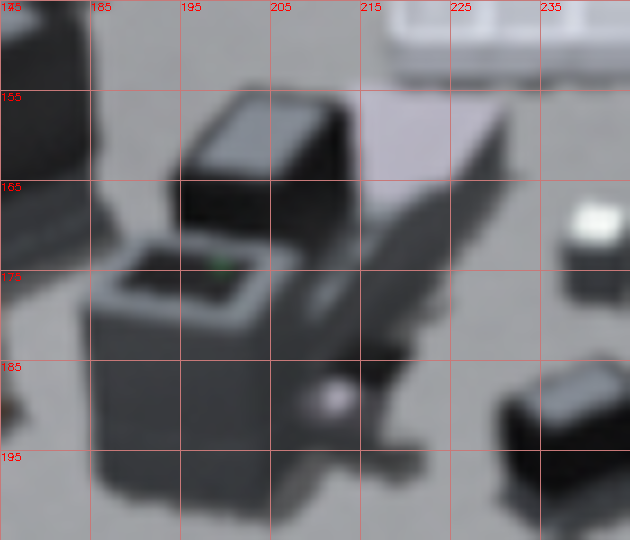

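View pics/l_s.png

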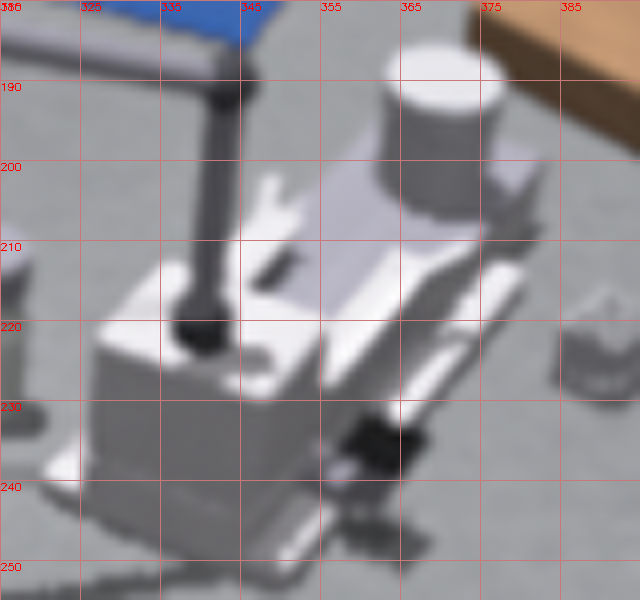

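```bash
cat > fit.py <<'E'
from h import *
from scipy.optimize import least_squares
np.set_printoptions(precision=4,suppress=True)
T=robot.read_camera('top'); S=robot.read_camera('scene')
def cl(d,s,c0,r0): return (d[1]/s+r0-.5, d[0]/s+c0-.5)
C=[(T,(7,280,185),[((-155,31,30),(207,531)),((-155,-31,30),(316,508)),((90,31,74),(124,68)),((90,-31,74),(232,52)),((38,31,74),(137,163)),((38,-31,74),(243,148))]),
(S,(9,175,145),[((90,31,74),(247,325)),((90,-31,74),(88,300)),((38,-31,74),(150,237)),((38,31,74),(298,252)),((-155,31,30),(507,100))])]
L=[(T,(7,155,180),[((-155,31,30),(88,508)),((-155,-31,30),(205,521)),((90,31,74),(140,60)),((90,-31,74),(252,62)),((38,31,74),(131,148)),((38,-31,74),(246,158)),((90,-45,12),(292,78)),((-110,-45,12),(242,440))]),
(S,(8,315,180),[((90,-31,74),(100,333)),((38,-31,74),(170,262)),((90,31,74),(262,397)),((38,31,74),(328,335)),((-155,31,30),(545,160)),((-110,45,12),(525,268))])]
def W(q,P):
    P=np.array(P)/1000; c,s=np.cos(q[2]),np.sin(q[2]); return np.array([q[0]+c*P[0]-s*P[1],q[1]+s*P[0]+c*P[1],P[2]])
def res(q,D):
    o=[]
    for p,k,l in D:
        for P,d in l: o.append(proj(p,W(q,P))-np.array(cl(d,*k)))
    return np.array(o)
if __name__=='__main__':
  for nm,D,g in(('charger',C,(.55,-.25,.17)),('lamp',L,(.55,.23,-.1))):
    for sub in(D,D[:1],D[1:]):
        r=least_squares(lambda q:res(q,sub).ravel(),g,loss='soft_l1'); print(nm,r.x,np.degrees(r.x[2]))
        if sub is D: print(res(r.x,D))
  for p in(T,S):
    for d in robot.pinpoint('tin_center',p)[:1]: print(d)
E
python3 fit.py
```

```text
charger [ 0.5431 -0.2511  0.2126] 12.178935316115087
[[ 0.1138 -0.6711]
 [ 0.1516  0.0539]
 [ 0.546  -1.3311]
 [-0.3691 -0.3627]
 [ 0.6767 -0.2864]
 [-0.4084  1.0346]
 [ 0.2525  0.0709]
 [ 0.1216 -1.7141]
 [-1.3261 -1.5145]
 [-0.283   1.0214]
 [ 0.3237 -0.1995]]
charger [ 0.5436 -0.2523  0.2076] 11.896785534227245
charger [ 0.5428 -0.2496  0.2165] 12.40324446344423
lamp [ 0.5566  0.2278 -0.1017] -5.8268317986880485
[[ 0.2046 -0.2298]
 [ 0.3599 -0.5017]
 [-2.0823 -0.2308]
 [-0.3999  0.3039]
 [-0.8764 -0.9745]
 [-0.317  -0.7993]
 [ 0.3962  0.4127]
 [ 0.5875  0.2882]
 [ 0.1777 -1.4662]
 [-0.7547 -0.964 ]
 [ 0.2941  0.498 ]
 [-2.2407  0.989 ]
 [-0.5761 -0.3029]
 [-0.0308  0.0601]]
lamp [ 0.556   0.227  -0.0977] -5.595874221650818
lamp [ 0.5579  0.2286 -0.1053] -6.031396598656368
{'position': [0.6331, 0.3396], 'score': 0.51}
{'position': [0.5068, 0.7252], 'score': 0.83}
```

```bash
cat >> h.py <<'E'
Cq=(0.5431,-0.2511,0.2105); Lq=(0.5566,0.2278,-0.1005)
def w(q,x,y,z=0):
    c,s=np.cos(q[2]),np.sin(q[2]); x/=1000;y/=1000; return np.array([q[0]+c*x-s*y,q[1]+s*x+c*y,z/1000])
def inv(q,P):
    c,s=np.cos(q[2]),np.sin(q[2]); d=np.array(P)[:2]-q[:2]; return 1000*np.array([c*d[0]+s*d[1],-s*d[0]+c*d[1]])
from scipy.spatial.transform import Rotation as Ro
def need(target,heading,st=None):
    """prints heading change then tool-axis shift after turning"""
    st=st or robot.read_state(); R=Ro.from_rotvec(st['orientation']).as_matrix()
    h=np.degrees(np.arctan2(R[1,0],R[0,0])); turn=-((heading-h+180)%360-180)
    R2=R@Ro.from_euler('z',turn,degrees=True).as_matrix(); d=np.array(target)-st['tool_pos']
    print('t',round(st['t'],2),'pos',st['tool_pos'].round(4),'head',round(h,1),'tilt',R[:,2].round(3),'turn',round(turn,1),'shift mm after turn',(R2.T@d*1000).round(1),'before turn',(R.T@d*1000).round(1),'F',st['force'].round(1),'open',round(st['opening']*1000,1))
E
python3 - <<'E'
from fit import *
np.set_printoptions(precision=4,suppress=True)
t1=atz(T,241.2-.5,173.8-.5,.075) ; t2=atz(S,189.3-.5,370.4-.5,.075)
print(t1,t2,tri([(T,240.7,173.8-.5),(S,188.8,369.9)]), inv(Lq,t1),inv(Lq,t2))
c=[atz(T,y/2.96+129.5,x/2.96+129.5,.018) for x,y in((278,182),(360,180),(282,320),(366,318))]
for k in c: print(k)
print('ctr',np.mean(c,0))
ts=[atz(S,b/2.5+109.5,a/2.5+119.5,.018) for a,b in((325,271),(413,295))];print(ts)
for n,P in dict(cleaner=(.605,.135),heatsink=(.49,.318),).items(): print(n,inv(Lq,P))
for n,P in dict(flux=(.63,-.333),relay=(.438,-.185),small=(.56,-.113),big=(.54,-.41)).items(): print(n,inv(Cq,P))
need(w(Lq,0,0,200),84.2)
E
```

```text
[0.4468 0.2442 0.075 ] [0.4413 0.2421 0.075 ] [0.4467 0.2434 0.0784] [-110.8708    5.2534] [-116.1914    2.6212]
[0.6427 0.0706 0.018 ]
[ 0.6472 -0.0353  0.018 ]
[0.4648 0.0605 0.018 ]
[ 0.4693 -0.0464  0.018 ]
ctr [0.556  0.0124 0.018 ]
[array([ 0.6522, -0.0289,  0.018 ]), array([0.6464, 0.0761, 0.018 ])]
cleaner [ 57.4665 -87.4757]
heatsink [-75.3138  83.0628]
flux [ 67.8689 -98.2498]
relay [-88.9686  86.6015]
small [ 45.3828 131.5204]
big [ -36.2336 -154.7448]
t 2.6 pos [0.1697 0.5755 0.2186] head 73.6 tilt [-0.  0. -1.] turn -10.6 shift mm after turn [-306.8  420.1   18.6] before turn [-224.1  469.5   18.6] F [ 0.1 -0.3  0.5] open 92.6
```

```bash
python3 -c "
from h import *
need((.445,.243,.14),84.2)"
```

```text
t 2.6 pos [0.1697 0.5755 0.2186] head 73.6 tilt [-0.  0. -1.] turn -10.6 shift mm after turn [-303.   307.5   78.6] before turn [-241.1  358.1   78.6] F [ 0.1 -0.3  0.5] open 92.6
```

Call:
jog_arm(commands=[-1,0,0,0,-5.3,-1,0,0,0,-5.3,-1,-0.0252,0.0256,0.0065,0,-1,-0.0252,0.0256,0.0065,0,-1,-0.0252,0.0256,0.0065,0,-1,-0.0252,0.0256,0.0065,0,-1,-0.0252,0.0256,0.0065,0,-1,-0.0252,0.0256,0.0065,0,-1,-0.0252,0.0256,0.0065,0,-1,-0.0252,0.0256,0.0065,0,-1,-0.0252,0.0256,0.0065,0,-1,-0.0252,0.0256,0.0065,0,-1,-0.0252,0.0256,0.0065,0,-1,-0.0252,0.0256,0.0065,0,-1,0,0,0,0,-1,0,0,0,0])

```text
t: 3.93
tool_pos: [0.4453, 0.2419, 0.1403]
orientation: [-2.335, -2.101, 0.001]
force: [0.0, 0.5, -0.2]
opening: 0.0932
```

```bash
python3 -c "
from h import *
need((.445,.243,.05),84.2)
p=robot.read_camera('scene');save(p,'a.png');a=p['img'];cv2.imwrite('pics/a.png',cv2.resize(a[110:270,260:440],None,fx=4,fy=3.7))
p=robot.read_camera('top');a=p['img'];cv2.imwrite('pics/b.png',cv2.resize(a[170:270,130:260],None,fx=5,fy=5))"
```

```text
t 3.93 pos [0.4453 0.2419 0.1403] head 84.0 tilt [-0.001 -0.    -1.   ] turn -0.2 shift mm after turn [ 1.1 -0.3 90.3] before turn [ 1.1 -0.3 90.3] F [ 0.   0.5 -0.2] open 93.2
```

View pics/a.png

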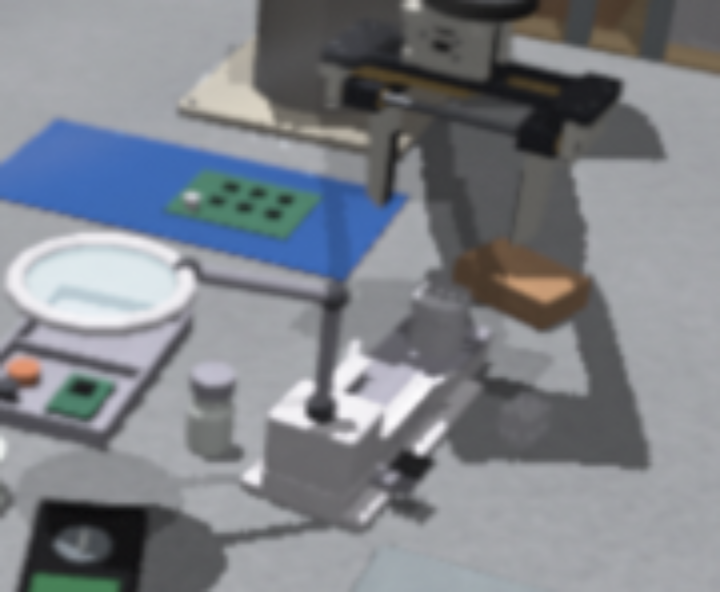

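View pics/b.png

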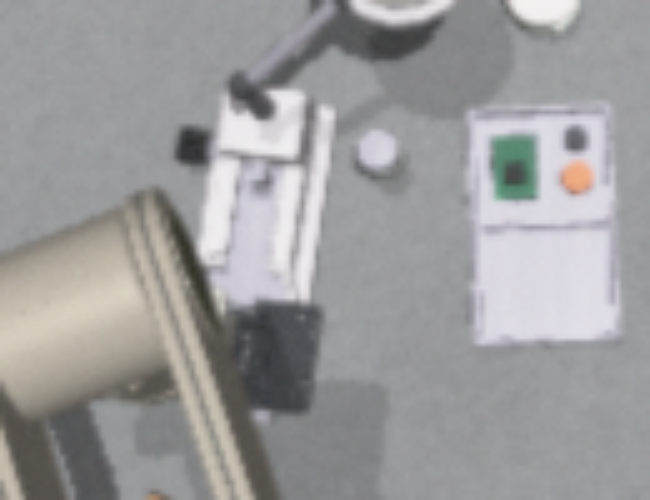

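Call:
jog_arm(commands=[-1,0.0011,0,0.03,0,-1,0,0,0.03,0,-1,0,0,0.02,0,-1,0,0,0.01,0,-1,0,0,0,0,0.3,0,0,0,0,0.8,0,0,0,0,0.8,0,0,0,0,0.8,0,0,0,0,0.8,0,0,0,0,0.8,0,0,0,0,0.8,0,0,0,0], grip_force=15)

```text
t: 5.03
tool_pos: [0.4449, 0.2446, 0.051]
orientation: [2.332, 2.105, 0.001]
force: [-0.0, -0.4, -0.1]
opening: 0.0508
```

```bash
python3 -c "
from h import *
need((.51,.009,.12),93)
"
```

```text
t 5.03 pos [0.4449 0.2446 0.051 ] head 84.2 tilt [ 0.001  0.    -1.   ] turn -8.8 shift mm after turn [-238.6   52.7  -69. ] before turn [-227.7   88.7  -69. ] F [-0.  -0.4 -0.1] open 50.8
```

Call:
jog_arm(commands=[0.8,0,0,0,0,0.8,0,0,0,0,0.8,0,0,0,0,0.8,0,0,0,0])

```text
t: 5.37
tool_pos: [0.4447, 0.2445, 0.0507]
orientation: [2.332, 2.105, -0.0]
force: [-0.5, -1.4, 0.9]
opening: 0.04
```

Call:
jog_arm(commands=[0.8,0,0,-0.015,0,0.8,0,0,-0.025,0,0.8,0,0,-0.029,0,0.8,0,0,0,-4.4,0.8,0,0,0,-4.4,0.8,-0.02,0.0053,0,0,0.8,-0.03,0.0066,0,0,0.8,-0.03,0.0066,0,0,0.8,-0.03,0.0066,0,0,0.8,-0.03,0.0066,0,0,0.8,-0.03,0.0066,0,0,0.8,-0.03,0.0066,0,0,0.8,-0.025,0.005,0,0,0.8,-0.0136,0.0028,0,0,0.8,0,0,0,0,0.8,0,0,0,0])

```text
t: 6.7
tool_pos: [0.5095, 0.0086, 0.1193]
orientation: [-2.165, -2.276, 0.0]
force: [0.5, -0.4, -2.1]
opening: 0.0402
```

```bash
python3 -c "
from h import *
need((.51,.009,.025),93)
p=robot.read_camera('scene');a=p['img'];cv2.imwrite('pics/a2.png',cv2.resize(a[110:260,200:380],None,fx=4,fy=4))
p=robot.read_camera('top');a=p['img'];cv2.imwrite('pics/b2.png',cv2.resize(a[170:270,180:310],None,fx=5,fy=5))"
```

```text
t 6.7 pos [0.5095 0.0086 0.1193] head 92.9 tilt [-0.001  0.    -1.   ] turn -0.1 shift mm after turn [ 0.4  0.6 94.3] before turn [ 0.4  0.6 94.3] F [ 0.5 -0.4 -2.1] open 40.2
```

View pics/a2.png

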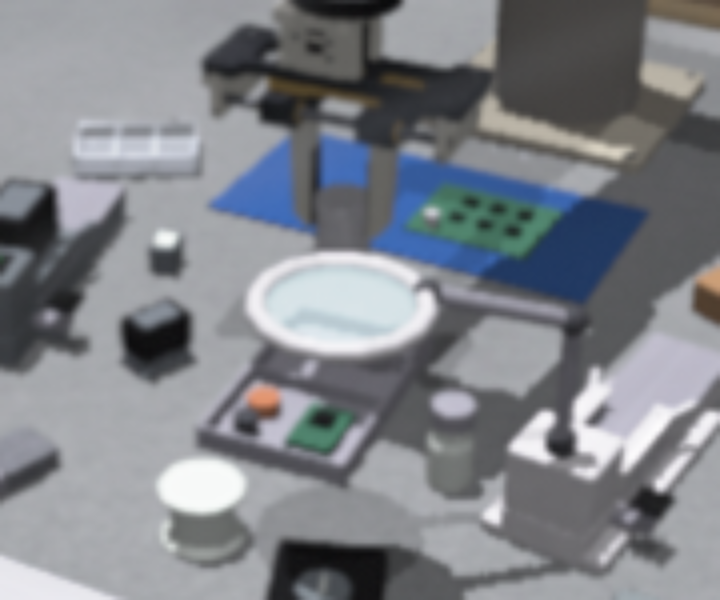

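View pics/b2.png

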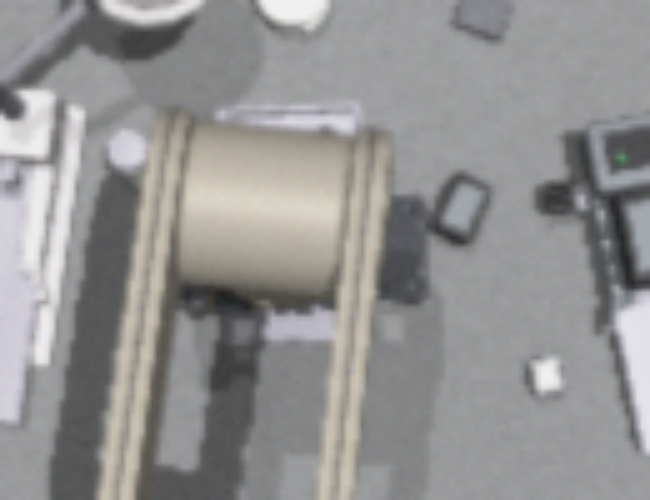

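Call:
jog_arm(commands=[0.8,0,0,0.03,0,0.8,0,0,0.03,0,0.8,0,0,0.015,0,0.8,0,0,0.008,0,0.8,0,0,0.005,0,0.8,0,0,0.003,0,0.8,0,0,0.002,0,0.8,0,0,0.001,0,0.8,0,0,0,0])

```text
t: 7.55
tool_pos: [0.5105, 0.009, 0.0265]
orientation: [2.162, 2.277, 0.002]
force: [0.2, -0.1, -0.8]
opening: 0.0408
```

Call:
jog_arm(commands=[0.8,0,0,0.001,0,0.8,0,0,0.001,0,0.8,0,0,0,0])

```text
t: 7.8
tool_pos: [0.5105, 0.0089, 0.0247]
orientation: [2.163, 2.277, 0.002]
force: [-0.6, 0.9, 4.4]
opening: 0.0403
```

Contact. Release and rise.

Call:
jog_arm(commands=[0.4,0,0,0,0,-0.1,0,0,0,0,-0.3,0,0,0,0,-0.3,0,0,0,0,-0.3,0,0,0,0,-0.3,0,0,-0.01,0,-0.3,0,0,-0.03,0,-0.3,0,0,-0.04,0,-0.3,0,0,-0.04,0,1,0,0,0,0,1,0,0,0,0])

```text
t: 8.72
tool_pos: [0.5123, 0.0088, 0.1479]
orientation: [2.159, 2.274, 0.007]
force: [-0.0, -0.9, 0.1]
opening: 0.0515
```

```bash
python3 -c "
from h import *
need(w(Cq,45,56,90),12.1)
need(w(Cq,45,56,90),12.1+180)
p=robot.read_camera('scene');a=p['img'];cv2.imwrite('pics/a3.png',cv2.resize(a[110:260,200:380],None,fx=4,fy=4))
p=robot.read_camera('top')
"
```

```text
t 8.72 pos [0.5123 0.0088 0.1479] head 93.0 tilt [ 0.007 -0.001 -1.   ] turn 80.9 shift mm after turn [ 20.3 204.5  58.4] before turn [-198.7   52.5   58.4] F [-0.  -0.9  0.1] open 51.5
t 8.72 pos [0.5123 0.0088 0.1479] head 93.0 tilt [ 0.007 -0.001 -1.   ] turn -99.1 shift mm after turn [ -20.3 -204.5   58.4] before turn [-198.7   52.5   58.4] F [-0.  -0.9  0.1] open 51.5
```

View pics/a3.png

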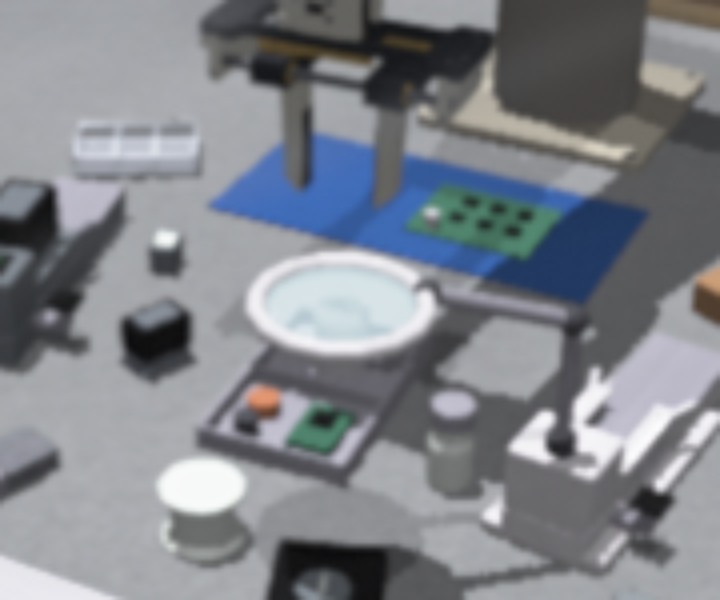

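Call:
jog_arm(commands=[1,-0.0331,0.0088,0,0,1,-0.0331,0.0088,0,0,1,-0.0331,0.0088,0,0,1,-0.0331,0.0088,0,0,1,-0.0331,0.0088,0,0,1,-0.0331,0.0088,0,0,1,0,0,0,6.7,1,0,0,0,6.7,1,0,0,0,6.7,1,0,0,0,6.7,1,0,0,0,6.7,1,0,0,0,6.7,1,0,0,0,6.7,1,0,0,0,6.7,1,0,0,0,6.7,1,0,0,0,6.7,1,0,0,0,6.7,1,0,0,0,6.7,1,0,0,0,0])

```text
t: 10.4
tool_pos: [0.5713, -0.1861, 0.1412]
orientation: [-3.122, -0.335, 0.006]
force: [-0.1, -0.2, -0.8]
opening: 0.0005
```

```bash
python3 -c "
from h import *
need(w(Cq,45,56,60),12.1)
p=robot.read_camera('scene');a=p['img'];cv2.imwrite('pics/a4.png',cv2.resize(a[110:260,140:320],None,fx=4,fy=4))
p=robot.read_camera('top');a=p['img'];cv2.imwrite('pics/b4.png',cv2.resize(a[170:270,200:330],None,fx=5,fy=5))"
```

```text
t 10.4 pos [ 0.5713 -0.1861  0.1412] head 12.2 tilt [-0.004  0.002 -1.   ] turn 0.1 shift mm after turn [ 4.1  1.9 81.2] before turn [ 4.1  1.9 81.2] F [-0.1 -0.2 -0.8] open 0.5
```

View pics/a4.png

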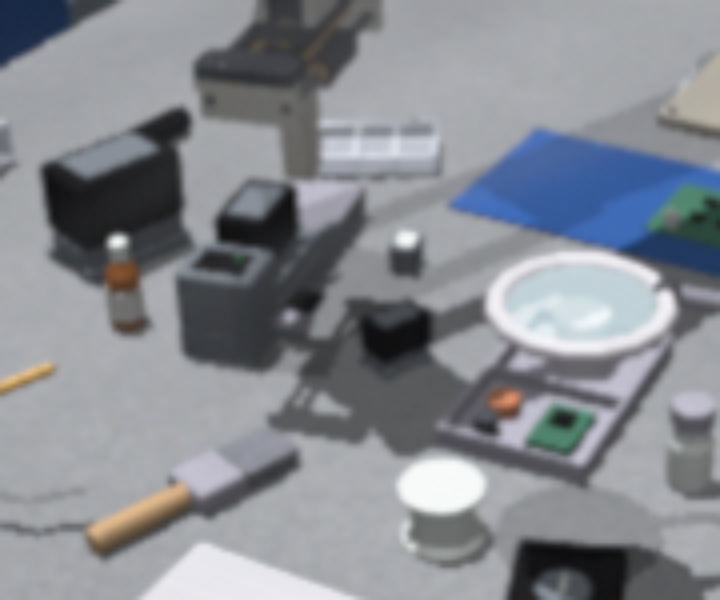

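View pics/b4.png

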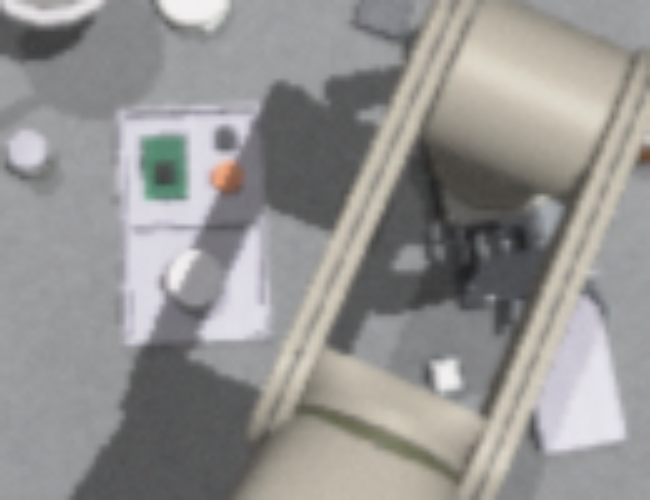

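Call:
jog_arm(commands=[1,0.0041,0.0019,0.02,0,1,0,0,0.03,0,1,0,0,0.025,0,1,0,0,0.015,0,1,0,0,0.006,0,1,0,0,0,0])

```text
t: 11.0
tool_pos: [0.5752, -0.1868, 0.045]
orientation: [-3.12, -0.348, 0.006]
force: [-0.2, -0.5, -0.9]
opening: 0.0006
```

Call:
jog_arm(commands=[1,0,0,0.002,0,1,0,0,0.002,0,1,0,0,0.002,0,1,0,0,0.002,0,1,0,0,0.002,0,1,0,0,0,0])

```text
t: 11.5
tool_pos: [0.578, -0.1878, 0.0384]
orientation: [3.122, 0.344, 0.003]
force: [0.4, -0.6, 1.7]
opening: 0.0003
```

Call:
jog_arm(commands=[1,0,0,0.002,0,1,0,0,0.002,0,1,0,0,0.002,0,1,0,0,0,0,1,0,0,0,0])

```text
t: 11.92
tool_pos: [0.5776, -0.1877, 0.0319]
orientation: [3.122, 0.344, 0.002]
force: [4.0, 0.4, 4.7]
opening: 0.0006
```

Call:
jog_arm(commands=[1,0,0,0.001,0,1,0,0,0.001,0,1,0,0,0,0,1,0,0,0,0])

```text
t: 12.25
tool_pos: [0.5779, -0.1877, 0.0309]
orientation: [3.122, 0.344, 0.002]
force: [0.1, 2.0, 10.9]
opening: 0.0007
```

```bash
python3 -c "
from h import *
need(w(Cq,45,56,60),12.1)
p=robot.read_camera('scene');a=p['img'];cv2.imwrite('pics/a5.png',cv2.resize(a[110:260,140:320],None,fx=4,fy=4))"
```

```text
t 12.25 pos [ 0.5779 -0.1877  0.0309] head 12.6 tilt [ 0.001 -0.    -1.   ] turn 0.5 shift mm after turn [ -2.2  -1.3 -29.1] before turn [ -2.2  -1.3 -29.1] F [ 0.1  2.  10.9] open 0.7
```

View pics/a5.png

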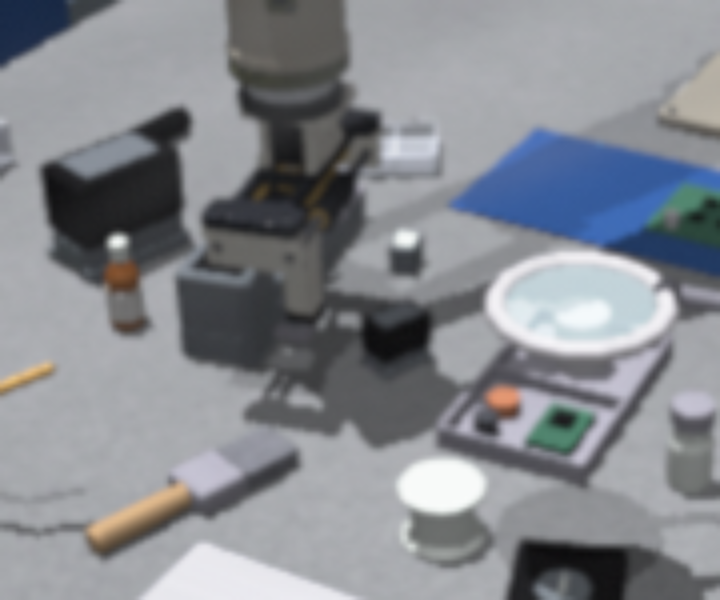

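Call:
jog_arm(commands=[1,0,0,-0.01,0,1,0,0,-0.03,0,1,0,0,-0.04,0,1,0,0,-0.04,0,1,0,0,0,-6.9,1,0,0,0,-6.9,1,0,0,0,-6.9,1,0,0,0,-6.9,1,0,0,0,-6.9,1,0,0,0,-6.9,1,0,0,0,-6.9,1,0,0,0,-6.9,1,0,0,0,-6.9,1,0,0,0,-6.9,1,0,0,0,-6.9,1,0,0,0,-6.9,-1,0,0,0,-6.9,-1,0,0,0,0])

```text
t: 13.8
tool_pos: [0.5759, -0.1872, 0.1485]
orientation: [-1.962, -2.45, 0.002]
force: [-0.5, -0.4, -0.3]
opening: 0.0092
```

```bash
python3 -c "
from h import *
need(w(Cq,-20,0,160),102.1)
p=robot.read_camera('scene');a=p['img'];cv2.imwrite('pics/a6.png',cv2.resize(a[140:210,170:260],None,fx=8,fy=8,interpolation=2))
print([(d['score'],d['position'][0]*384,d['position'][1]*512,inv(Cq,atz(p,d['position'][0]*384,d['position'][1]*512,.07))) for d in robot.pinpoint('pack_center',p)])
p=robot.read_camera('top');a=p['img'];cv2.imwrite('pics/b6.png',cv2.resize(a[170:270,250:380],None,fx=5,fy=5))"
```

```text
t 13.8 pos [ 0.5759 -0.1872  0.1485] head 102.6 tilt [-0.003  0.001 -1.   ] turn 0.5 shift mm after turn [-55.5 -65.5 -11.4] before turn [-55.  -66.  -11.4] F [-0.5 -0.4 -0.3] open 9.2
[(0.67, 158.7072, 168.6016, array([ -14.72096351, -128.20032818])), (0.62, 161.8176, 208.1792, array([-28.86266144,   2.57633264])), (0.57, 189.696, 238.4896, array([100.73965464, 146.48912746]))]
```

View pics/a6.png

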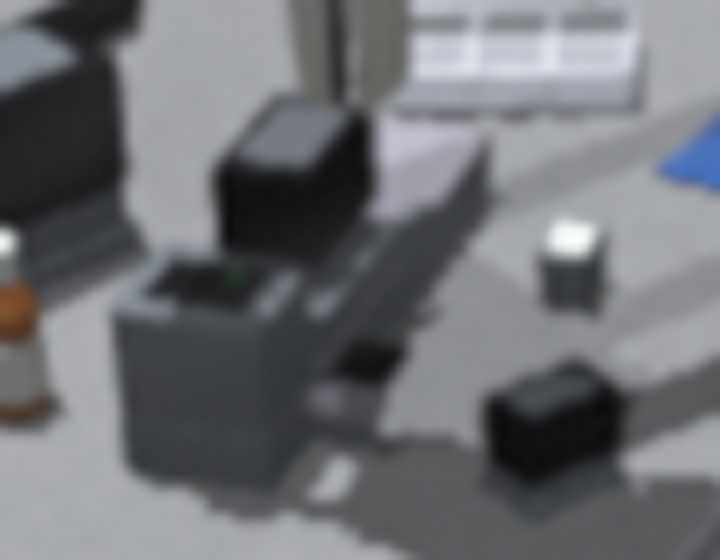

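View pics/b6.png

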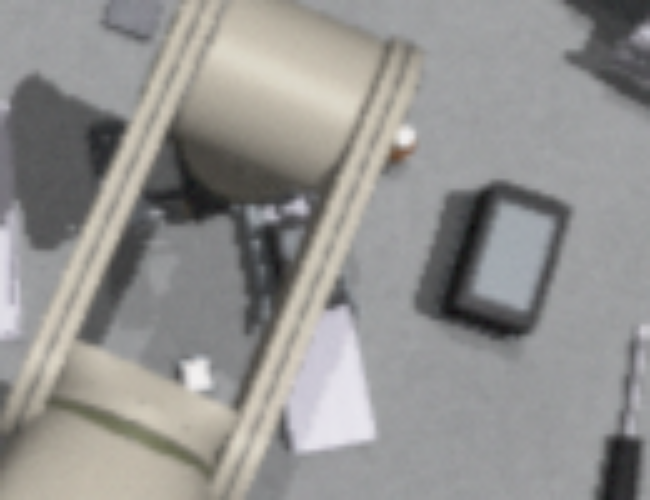

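```bash
python3 -c "
from h import *
p=robot.read_camera('scene')
for a,b in((218,160),(322,187),(362,105),(272,92)):
    print(inv(Cq,atz(p,140+b/8-.5,170+a/8-.5,.092)))
need(w(Cq,-22,0,150),102.1)"
```

```text
[  3.76605665 -20.57010165]
[13.19002107 26.09519749]
[-53.25500011  16.51312117]
[-54.2966087  -22.10962219]
t 14.0 pos [ 0.5766 -0.1875  0.1492] head 102.1 tilt [-0.001  0.    -1.   ] turn -0.0 shift mm after turn [-55.2 -68.1  -0.8] before turn [-55.2 -68.1  -0.8] F [ 0.6  0.6 -0.5] open 25.3
```

Call:
jog_arm(commands=[-1,-0.0184,-0.0227,0,0,-1,-0.0184,-0.0227,0,0,-1,-0.0184,-0.0227,0,0,-1,0,0,0,0,-1,0,0,0,0,-1,0,0,0,0,-1,0,0,0,0,-1,0,0,0,0,-1,0,0,0,0])

```text
t: 14.75
tool_pos: [0.5228, -0.2552, 0.1496]
orientation: [-1.97, -2.447, -0.0]
force: [-0.2, -0.5, 0.1]
opening: 0.0853
```

```bash
python3 -c "
from h import *
need(w(Cq,-22,0,56),102.1)
p=robot.read_camera('scene');a=p['img'];cv2.imwrite('pics/a7.png',cv2.resize(a[110:210,160:270],None,fx=6,fy=6,interpolation=2))
p=robot.read_camera('top')"
```

```text
t 14.75 pos [ 0.5228 -0.2552  0.1496] head 102.3 tilt [-0.  0. -1.] turn 0.2 shift mm after turn [-0.2 -1.3 93.6] before turn [-0.2 -1.3 93.6] F [-0.2 -0.5  0.1] open 85.3
```

View pics/a7.png

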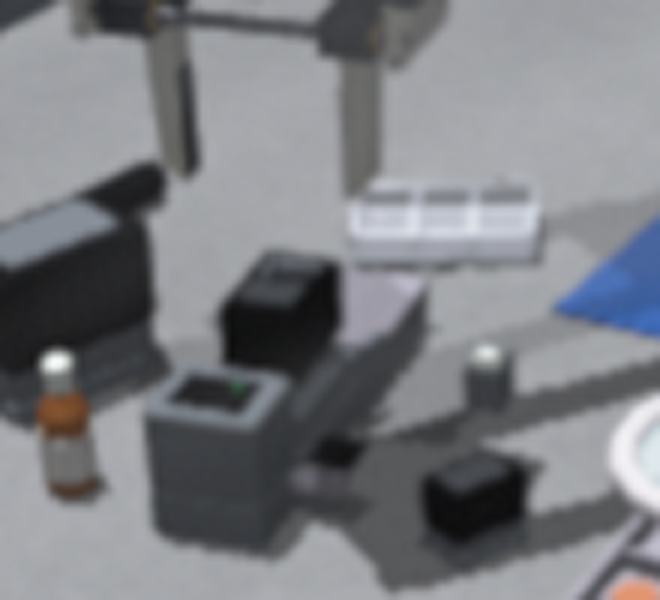

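Call:
jog_arm(commands=[-1,0,-0.0013,0.03,0,-1,0,0,0.03,0,-1,0,0,0.02,0,-1,0,0,0.01,0,-1,0,0,0.003,0,-1,0,0,0,0,1,0,0,0,0,1,0,0,0,0,1,0,0,0,0,1,0,0,0,0,1,0,0,0,0,1,0,0,0,0,1,0,0,0,0,1,0,0,0,0], grip_force=30)

```text
t: 16.02
tool_pos: [0.521, -0.2562, 0.0567]
orientation: [-1.971, -2.446, -0.0]
force: [-0.9, 2.5, 0.8]
opening: 0.044
```

Call:
jog_arm(commands=[1,0,0,0,0,1,0,0,0,0,1,0,0,0,0,1,0,0,0,0])

```text
t: 16.35
tool_pos: [0.521, -0.2563, 0.0567]
orientation: [-1.971, -2.446, 0.0]
force: [-1.3, -0.7, 0.6]
opening: 0.044
```

```bash
python3 -c "
from h import *
need(w(Cq,-22-94,0,56),102.1)"
```

```text
t 16.35 pos [ 0.521  -0.2563  0.0567] head 102.3 tilt [-0. -0. -1.] turn 0.2 shift mm after turn [  0.5 -93.3   0.7] before turn [  0.8 -93.3   0.7] F [-1.3 -0.7  0.6] open 44.0
```

Call:
jog_arm(commands=[1,0,-0.005,0,0.2,1,0,-0.01,0,0,1,0,-0.01,0,0,1,0,0,0,0])

```text
t: 16.68
tool_pos: [0.4946, -0.262, 0.0566]
orientation: [-1.976, -2.441, 0.001]
force: [-0.5, -0.0, -0.6]
opening: 0.0442
```

Call:
jog_arm(commands=[1,0,-0.012,0,0,1,0,-0.012,0,0,1,0,-0.015,0,0,1,0,-0.015,0,0,1,0,-0.01,0,0,1,0,-0.006,0,0,1,0,0,0,0,1,0,0,0,0])

```text
t: 17.35
tool_pos: [0.4279, -0.2762, 0.0566]
orientation: [-1.976, -2.442, 0.0]
force: [0.1, 0.4, -0.4]
opening: 0.0438
```

```bash
python3 -c "
from h import *
need(w(Cq,-22-94,0,56),102.1)
p=robot.read_camera('scene');a=p['img'];cv2.imwrite('pics/a8.png',cv2.resize(a[110:210,160:270],None,fx=6,fy=6,interpolation=2))
p=robot.read_camera('top');a=p['img'];cv2.imwrite('pics/b8.png',cv2.resize(a[170:290,250:380],None,fx=5,fy=5))"
```

```text
t 17.35 pos [ 0.4279 -0.2762  0.0566] head 102.0 tilt [-0.  0. -1.] turn -0.1 shift mm after turn [0.5 1.9 0.6] before turn [0.5 1.9 0.6] F [ 0.1  0.4 -0.4] open 43.8
```

View pics/a8.png

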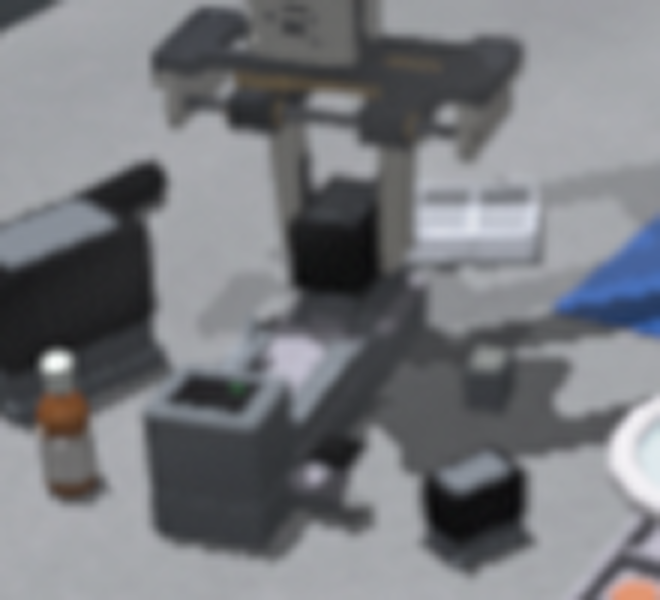

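View pics/b8.png

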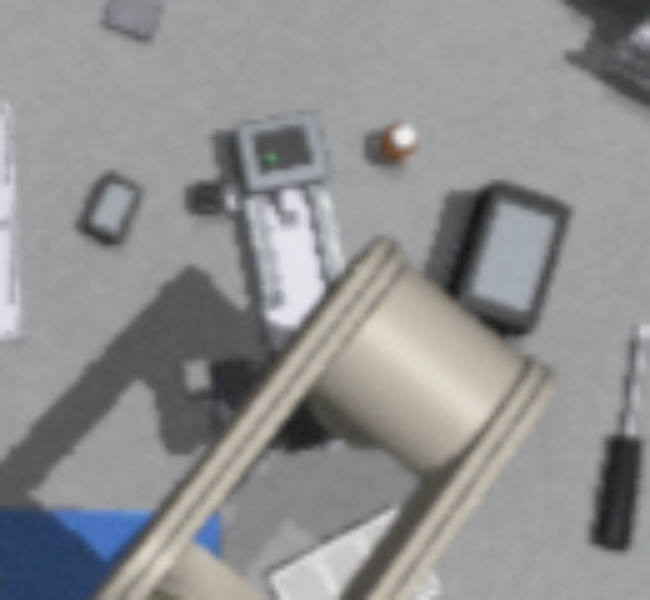

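```bash
python3 -c "
from h import *
p=robot.read_camera('scene')
for a,b in((293,231),(377,238),(378,188),(318,175)):
    print(inv(Cq,atz(p,110+b/6-.5,160+a/6-.5,.092)))
st=robot.read_state(); print(inv(Cq,st['tool_pos']))
st['tool_pos'][2]+=.11
need(w(Lq,-115,0,170),84.2,st)"
```

```text
[-77.7784108 -15.049323 ]
[-81.83151105  31.28377836]
[-138.42480674   10.80830445]
[-145.15869245  -27.20132643]
[-117.33900264   -0.41893275]
t 17.5 pos [ 0.4284 -0.276   0.1666] head 102.1 tilt [-0.  0. -1.] turn 17.9 shift mm after turn [514.1 -38.4  -3.4] before turn [501.1 121.3  -3.4] F [-0.6  0.  -0.3] open 43.5
```

Call:
jog_arm(commands=[1,0,0,-0.01,0,1,0,0,-0.03,0,1,0,0,-0.035,0,1,0,0,-0.035,0,1,0,0,0,0])

```text
t: 17.92
tool_pos: [0.4319, -0.2785, 0.1754]
orientation: [1.968, 2.434, 0.001]
force: [1.1, -2.0, -1.6]
opening: 0.044
```

Call:
jog_arm(commands=[1,0,0,0,5.9,1,0,0,0,6,1,0,0,0,6,1,0.02,-0.0014,0,0,1,0.034,-0.0026,0,0,1,0.034,-0.0026,0,0,1,0.034,-0.0026,0,0,1,0.034,-0.0026,0,0,1,0.034,-0.0026,0,0,1,0.034,-0.0026,0,0,1,0.034,-0.0026,0,0,1,0.034,-0.0026,0,0,1,0.034,-0.0026,0,0,1,0.034,-0.0026,0,0,1,0.034,-0.0026,0,0,1,0.034,-0.0026,0,0,1,0.034,-0.0026,0,0,1,0.034,-0.0026,0,0,1,0.018,-0.0012,0,0,1,0,0,0,0])

```text
t: 19.58
tool_pos: [0.4408, 0.243, 0.1665]
orientation: [-2.326, -2.109, -0.001]
force: [0.4, -0.2, -3.0]
opening: 0.0439
```

```bash
python3 -c "
from h import *
need(w(Lq,-119,0,130),84.2)
p=robot.read_camera('scene');a=p['img'];cv2.imwrite('pics/a9.png',cv2.resize(a[110:260,310:440],None,fx=4,fy=4,interpolation=2))
p=robot.read_camera('top');a=p['img'];cv2.imwrite('pics/b9.png',cv2.resize(a[170:290,130:260],None,fx=5,fy=5))"
```

```text
t 19.58 pos [0.4408 0.243  0.1665] head 84.4 tilt [-0.001  0.001 -1.   ] turn 0.2 shift mm after turn [-3.6 -2.3 36.5] before turn [-3.5 -2.3 36.5] F [ 0.4 -0.2 -3. ] open 43.9
```

View pics/a9.png

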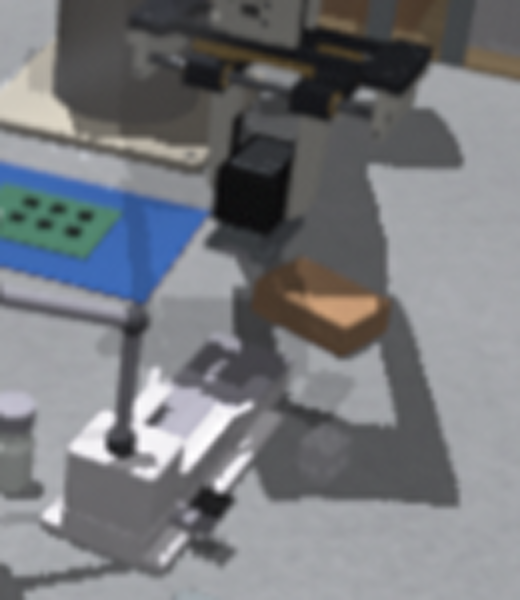

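View pics/b9.png

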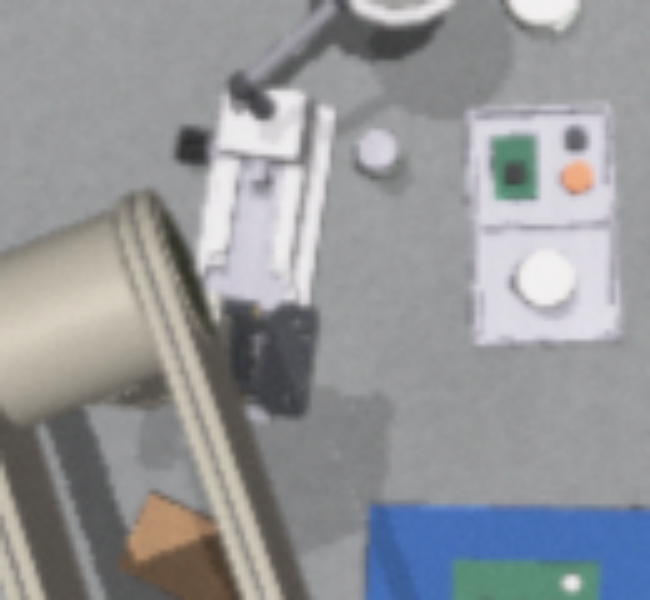

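Call:
jog_arm(commands=[1,-0.0036,-0.0023,0.01,0.2,1,0,0,0.03,0,1,0,0,0.03,0,1,0,0,0.02,0,1,0,0,0.01,0,1,0,0,0.005,0,1,0,0,0.002,0,1,0,0,0.001,0,1,0,0,0,0,1,0,0,0,0])

```text
t: 20.52
tool_pos: [0.44, 0.2362, 0.0601]
orientation: [2.335, 2.101, 0.004]
force: [0.2, -0.3, -2.9]
opening: 0.0438
```

```bash
python3 -c "
from h import *
need(w(Lq,-119,0,57),84.2)
p=robot.read_camera('scene');a=p['img'];cv2.imwrite('pics/a10.png',cv2.resize(a[140:260,320:400],None,fx=6,fy=5,interpolation=2))
p=robot.read_camera('top');a=p['img'];cv2.imwrite('pics/b10.png',cv2.resize(a[180:280,140:220],None,fx=6,fy=6))"
```

```text
t 20.52 pos [0.44   0.2362 0.0601] head 84.0 tilt [ 0.002  0.001 -1.   ] turn -0.2 shift mm after turn [ 3.4 -2.1  3.1] before turn [ 3.4 -2.2  3.1] F [ 0.2 -0.3 -2.9] open 43.8
```

View pics/a10.png

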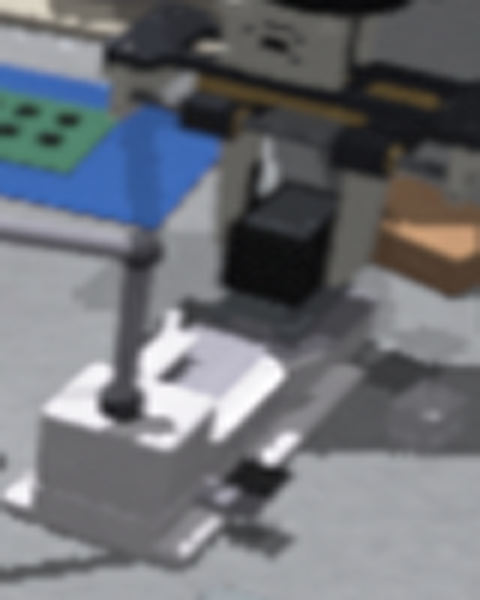

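View pics/b10.png

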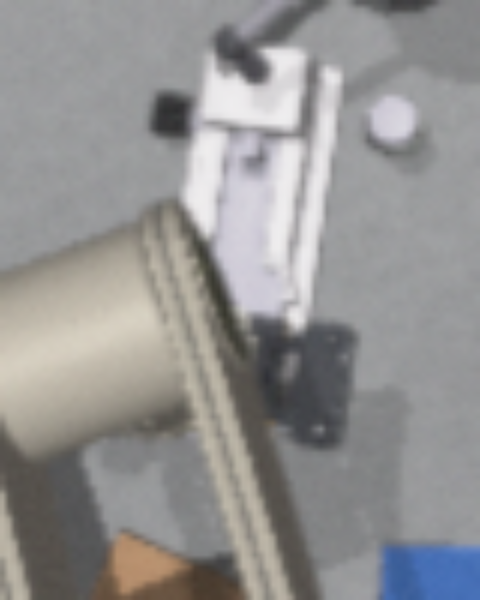

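Call:
jog_arm(commands=[1,0.0034,0,0,-0.2,1,0,0,0.0015,0,1,0,0,0.001,0,1,0,0,0,0,1,0,0,0,0])

```text
t: 21.03
tool_pos: [0.4396, 0.2396, 0.0566]
orientation: [2.331, 2.106, 0.001]
force: [0.5, 0.5, 1.0]
opening: 0.0439
```

```bash
python3 -c "
from h import *
need(w(Lq,-119,0,57),84.2)"
```

```text
t 21.03 pos [0.4396 0.2396 0.0566] head 84.2 tilt [ 0.001  0.001 -1.   ] turn -0.0 shift mm after turn [ 0.  -1.4 -0.4] before turn [ 0.  -1.4 -0.4] F [0.5 0.5 1. ] open 43.9
```

Call:
jog_arm(commands=[1,0,0.008,0,0,1,0,0.01,0,0,1,0,0.01,0,0,1,0,0.01,0,0,1,0,0.008,0,0,1,0,0,0,0])

```text
t: 21.53
tool_pos: [0.4875, 0.2341, 0.0565]
orientation: [2.332, 2.103, 0.002]
force: [2.8, 0.3, 5.1]
opening: 0.0442
```

Call:
jog_arm(commands=[1,0,0.006,0,0,1,0,0.006,0,0,1,0,0.006,0,0,1,0,0.006,0,0,1,0,0,0,0])

```text
t: 21.95
tool_pos: [0.51, 0.232, 0.0563]
orientation: [2.331, 2.105, 0.001]
force: [2.8, -0.2, 3.8]
opening: 0.0441
```

```bash
python3 -c "
from h import *
st=robot.read_state();print(inv(Lq,st['tool_pos']))
need(w(Lq,-50,0,57),84.2)
p=robot.read_camera('scene');a=p['img'];cv2.imwrite('pics/a11.png',cv2.resize(a[140:260,320:400],None,fx=6,fy=5,interpolation=2))"
```

```text
[-46.79045611  -0.53782387]
t 21.95 pos [0.51   0.232  0.0563] head 84.1 tilt [ 0.001  0.    -1.   ] turn -0.1 shift mm after turn [ 0.5 -3.2 -0.7] before turn [ 0.5 -3.2 -0.7] F [ 2.8 -0.2  3.8] open 44.1
```

View pics/a11.png

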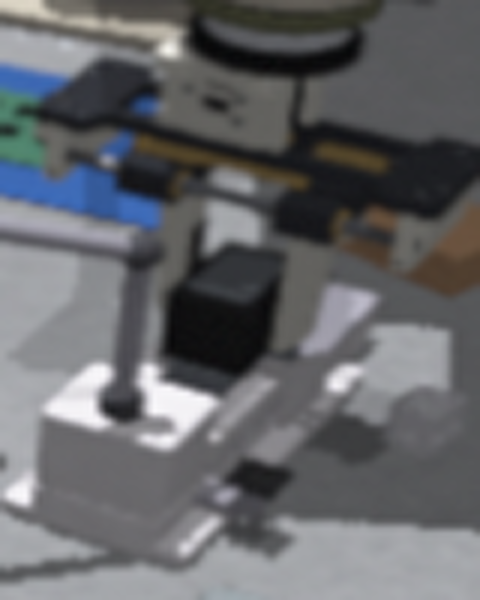

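Call:
jog_arm(commands=[1,0,0.006,-0.0003,0,1,0,0.006,0,0,1,0,0.006,0,0,1,0,0.005,0,0,1,0,0,0,0])

```text
t: 22.42
tool_pos: [0.5328, 0.2295, 0.0563]
orientation: [2.332, 2.105, 0.001]
force: [0.3, 0.0, 1.4]
opening: 0.0438
```

Call:
jog_arm(commands=[1,0,0.004,0,0,1,0,0.004,0,0,1,0,0.004,0,0,1,0,0,0,0])

```text
t: 22.75
tool_pos: [0.5426, 0.2286, 0.0558]
orientation: [-2.33, -2.104, 0.004]
force: [-7.2, 1.0, 5.9]
opening: 0.044
```

```bash
python3 -c "
from h import *
st=robot.read_state();print(inv(Lq,st['tool_pos']))
need(w(Lq,0,0,57),84.2)"
```

```text
[-14.02612502  -0.64552049]
t 22.75 pos [0.5426 0.2286 0.0558] head 84.2 tilt [-0.003 -0.    -1.   ] turn -0.0 shift mm after turn [ 0.7 14.  -1.2] before turn [ 0.7 14.  -1.2] F [-7.2  1.   5.9] open 44.0
```

Call:
jog_arm(commands=[1,0,0.003,0,0,1,0,0.003,0,0,1,0,0.003,0,0,1,0,0,0,0], grip_force=45)

```text
t: 23.08
tool_pos: [0.5517, 0.2276, 0.0558]
orientation: [-2.33, -2.105, 0.004]
force: [-6.8, 1.1, 3.3]
opening: 0.044
```

Call:
jog_arm(commands=[1,0,0.003,0,0,1,0,0.002,0,0,1,0,0.002,0,0,1,0,0,0,0])

```text
t: 23.42
tool_pos: [0.558, 0.227, 0.0558]
orientation: [-2.329, -2.104, 0.005]
force: [-10.0, 0.4, 6.2]
opening: 0.0438
```

```bash
python3 -c "
from h import *
st=robot.read_state();print(inv(Lq,st['tool_pos']))
need(w(Lq,0,0,57),84.2)"
```

```text
[ 1.44392535 -0.62615263]
t 23.42 pos [0.558  0.227  0.0558] head 84.2 tilt [-0.004 -0.    -1.   ] turn -0.0 shift mm after turn [ 0.6 -1.4 -1.2] before turn [ 0.6 -1.4 -1.2] F [-10.    0.4   6.2] open 43.8
```

Call:
jog_arm(commands=[1,0,0.0015,0,0,1,0,0.0015,0,0,1,0,0,0,0])

```text
t: 23.67
tool_pos: [0.558, 0.2271, 0.0558]
orientation: [-2.326, -2.102, 0.012]
force: [-26.7, 0.6, 18.7]
opening: 0.0442
```

Call:
jog_arm(commands=[1,0,0.0015,0,0,1,0,0.0015,0,0,1,0,0,0,0])

```text
t: 23.92
tool_pos: [0.559, 0.227, 0.0556]
orientation: [-2.324, -2.101, 0.017]
force: [-35.7, 0.1, 25.2]
opening: 0.0437
```

Call:
jog_arm(commands=[1,0,-0.002,0,0,1,0,-0.003,-0.0005,0,1,0,0,0,0,1,0,0,0,0])

```text
t: 24.25
tool_pos: [0.5583, 0.227, 0.0556]
orientation: [-2.329, -2.104, 0.006]
force: [-8.6, 0.3, 1.9]
opening: 0.0437
```

Call:
jog_arm(commands=[1,0,-0.002,0,0,1,0,-0.002,0,0,1,0,0,0,0,1,0,0,0,0])

```text
t: 24.58
tool_pos: [0.5557, 0.2272, 0.0558]
orientation: [-2.33, -2.105, 0.003]
force: [-4.6, 1.6, -4.5]
opening: 0.0437
```

```bash
python3 -c "
from h import *
st=robot.read_state();print(inv(Lq,st['tool_pos']))
need(w(Lq,0,0,57),84.2)"
```

```text
[-0.8511444  -0.71131237]
t 24.58 pos [0.5557 0.2272 0.0558] head 84.2 tilt [-0.002 -0.    -1.   ] turn -0.0 shift mm after turn [ 0.7  0.8 -1.2] before turn [ 0.7  0.8 -1.2] F [-4.6  1.6 -4.5] open 43.7
```

Call:
jog_arm(commands=[1,0,-0.002,0,0,1,0,-0.002,0,0,1,0,0,0,0,1,0,0,0,0])

```text
t: 24.92
tool_pos: [0.555, 0.2272, 0.0572]
orientation: [2.33, 2.103, 0.006]
force: [9.1, -0.1, -11.3]
opening: 0.0441
```

Call:
jog_arm(commands=[1,0,0.0025,0,0,1,0,0,0.001,0,1,0,0,0,0,0,0,0,0,0,-0.6,0,0,0,0,-0.6,0,0,0,0,-0.6,0,0,0,0,-0.6,0,0,0,0,-0.6,0,0,0,0,-0.6,0,0,0,0,-0.6,0,0,0,0])

```text
t: 25.83
tool_pos: [0.5552, 0.2274, 0.056]
orientation: [2.331, 2.106, 0.0]
force: [0.2, -0.3, 0.5]
opening: 0.0745
```

Call:
jog_arm(commands=[-0.6,0,0,-0.01,0,-0.6,0,0,-0.02,0,-0.6,0,0,-0.03,0,-0.6,0,0,-0.03,0,-0.6,0,-0.03,-0.01,0,-0.6,0,-0.04,0,0,-0.6,0,-0.04,0,0,-0.6,0,-0.04,0,0,-0.6,-0.01,-0.03,0,0,-0.6,0,0,0,0,-0.6,0,0,0,0])

```text
t: 26.75
tool_pos: [0.3741, 0.2358, 0.1568]
orientation: [2.33, 2.107, 0.003]
force: [-0.1, -0.7, 0.6]
opening: 0.0741
```

```bash
python3 -c "
from h import *
need(w(Lq,0,0,57),84.2)
p=robot.read_camera('scene');a=p['img'];cv2.imwrite('pics/a12.png',cv2.resize(a[180:260,310:400],None,fx=8,fy=7,interpolation=2));cv2.imwrite('pics/a12f.png',a)
p=robot.read_camera('top');a=p['img'];cv2.imwrite('pics/b12.png',cv2.resize(a[120:290,130:380],None,fx=3.2,fy=3.2))"
```

```text
t 26.75 pos [0.3741 0.2358 0.1568] head 84.2 tilt [ 0.002  0.001 -1.   ] turn 0.0 shift mm after turn [ 10.4 182.3 100.1] before turn [ 10.2 182.3 100.1] F [-0.1 -0.7  0.6] open 74.1
```

View pics/a12.png

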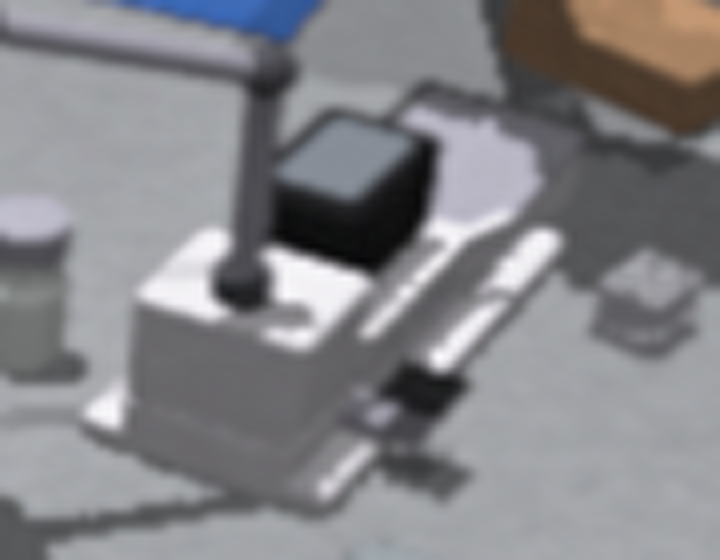

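View pics/b12.png

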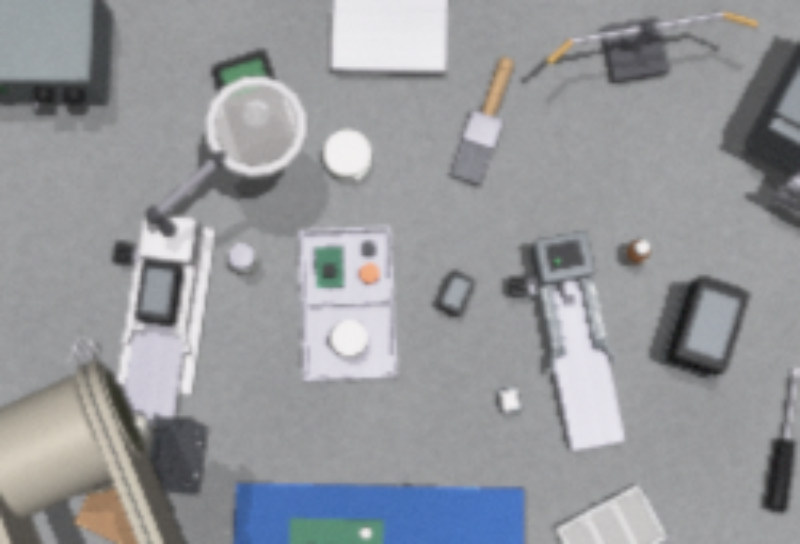

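View pics/a12f.png

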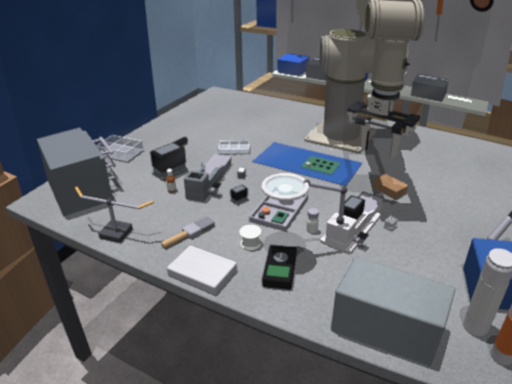

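```bash
python3 -c "
from h import *
p=robot.read_camera('scene');save(p,'fin.png')
for a,b in((272,178),(362,205),(435,145),(335,110)):
    print(inv(Lq,atz(p,180+b/7-.5,310+a/8-.5,.092)))
q=robot.read_camera('top')
# top crop 3.2 from (130,120): pack top corners
for a,b in((143,263),(182,266),(173,325),(135,322)):
    print('top',inv(Lq,atz(q,120+b/3.2-.5,130+a/3.2-.5,.092)))
"
```

```text
[ 22.69838344 -15.01279545]
[22.76005995 17.04759458]
[-27.41550046  20.67660114]
[-31.35301311 -17.53154188]
top [29.71439445 19.32302647]
top [ 31.56808085 -25.41493224]
top [-36.55239709 -24.67777582]
top [-38.29142449  18.68014564]
```

```bash
python3 -c "
from h import *
print(robot.close_job())"
```

```text
the job is handed in; nothing more can be done
None
```

The battery pack is home on the lamp's rail with the catch holding it, and the job was handed in at about 27 s of robot time.

- **Tin:** I moved it first, because it blocked the lamp's rail. It stands upright in the near compartment of the tray, and the top camera shows this.
- **Charger:** I pressed the catch tab fully down. The pack sprang out by about 20 mm, and I slid it back and lifted it off.
- **Lamp:** I slid the pack along the lamp's rail until it met the end stop, at about 36 N along the rail.
- **Catch check:** After easing off, I pulled the pack gently backwards. It stopped near x = -1 mm and the force turned to +9 N against the pull, so the catch is holding.
- **Final state:** After I let go, the camera corner estimates put the pack's centre at about x = -3 mm, a few millimetres from the -1 to 3 mm range for a caught pack. That is within their error and far from the -14 to -25 mm of an uncaught one. The gripper is open and clear, and the other things look undisturbed in the last pictures.

No check failed. The tin and lamp position estimates from the two cameras differed by up to about 6 mm, but this caused no trouble in gripping or fitting.

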